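Slide a circuit board home in its test cradle and lock it

ROBOT

A 7-joint arm with a two-finger parallel gripper is mounted at the origin on a cart in front of the work surface, level with it; the furniture and walls round the work are solid. World frame = base frame: x ahead of the robot, y to its left, z up, the work surface at z = 0. Lengths are in m, angles in rad, forces in N, time in s.
With the tool pointing down it reaches from about 0.425 to 0.825 m from the base axis. Payload 3.6 kg.
Tool frame: the origin (TCP) lies where the fingers leave the gripper's body, on its centre line; the fingertips stand 73 mm ahead of it and the grasp point (between the pads) lies 54 mm ahead of it; z points along the fingers, y is the line along which they close (so a half turn about z gives the same grasp; the last joint's range is limited). The gripper opens to 85 mm and grips with 20 to 120 N. Pads are 22 mm wide; open, the fingers measure 114 mm over their backs; the gripper's body (76 mm by 85 mm) begins 54 mm behind the grasp point. The pads swing forward as they close: fully open they stand 13 mm farther back than shut.
Start: joints at [1.075, 0.615, -0.013, 1.423, 0.008, 1.103, -0.04], TCP at [0.294, -0.58, 0.304] pointing down, gripper open.
Joint ranges: [-3.12, 3.12], [-0.3, 2.06], [-1.34, 1.32], [0.26, 2.42], [-1.36, 4.5], [0.01, 1.98], [-2.84, 2.84]. Speed limits (rad/s): [2.79, 2.79, 3.14, 3.14, 3.14, 3.14, 3.14].

INTERFACE

Orientations are given as a unit quaternion [x, y, z, w].
In Python, from station import arm, snapshot, camera_info, ticket gives the robot as it stands. Calls block until the motion is done:
- arm.movep(position, orientation): joint-space move of the TCP to a pose.
- arm.line_to(position, velocity=0.15, ori=None): straight line of the TCP; ori=None keeps the orientation; velocity is the mean speed in m/s.
- arm.move_j(angles): joint-space move.
- arm.move_gripper(opening, effort=None): opening from 0.0 (shut) to 1.0 (fully open); effort is the grip in N (None keeps the last); returns when the fingers have stopped.
- arm.pause(seconds).
- arm.ik(position, orientation): joint angles nearest the present ones, or None.
- snapshot(name): name is "scene" or "top"; returns the picture (384x512x3 uint8, blue, green, red); there is no depth.
- camera_info(name): a dict with "fx", "fy", "cx", "cy" (pixels), "R" (3x3) and "t" (3): a world point X has camera coordinates R X + t. Camera axes: x right, y down, z forward; pixel columns grow to the right and rows downward; lengths in m; the calibration is good to about 2 mm. A picture is of the moment at which its call begins. camera_info takes no time and is no camera call.
A pose or a line that the arm cannot do raises arm.MotionError and nothing moves.
- ticket.finish_job(): hands the job in; it is judged then, once.
Readings, each from a call of its own:
- arm.read_time(): time.
- arm.read_joint_positions(): joint angles.
- arm.read_dq(): joint speeds.
- arm.read_effort(): joint torques, N m.
- arm.read_tool_pos(): TCP position.
- arm.read_eef_rot(): TCP orientation.
- arm.read_ft_force(): force on the tool from outside, world axes, zero at the start.
- arm.read_wrist_torque(): the same for the moment, N m.
- arm.read_opening(): opening from 0.0 (shut) to 1.0 (fully open).
- arm.read_finger_force(): force on a finger pad.
Only numpy, scipy, OpenCV 4.12 (cv2) and the standard library are available. Lean on these libraries where they do the work, as an engineer would, in place of code of your own. Each camera call takes 0.05 s, during which the arm holds its last target. There are 200 camera calls.

TASK

The circuit board lies loose on the sprung platen of the test cradle. Press down on the bare middle of its top with the fingertips, just hard enough that it passes under the hold-down lips, and slide it forward until it is fully home in the edge connector; then swing the keeper bail down flat behind it so that it is locked in. Never load the board with more than 20 N, and leave the things lying around the cradle where they are.

Things in the scene. Friction and masses are not known exactly. Their poses are not given: they have to be found in the camera images.
- cradle: Board test cradle fixed to the bench, aluminium base 206 x 130 mm, black rails; origin centre of its underside, +x the way the board slides in, z up. The board lies on a slick grey sprung platen, top at z = 16 mm when not pressed. Open loading bay x = -95 to 12 mm between side rails (inner faces y = +-52 mm) and a rear wall, all 6 mm above the platen.
- platen (a joint): How far the sprung platen under the board is pushed down, m: 0 at rest. It is stiff, about 28 N for each mm. At rest the board's front edge butts against the hold-down lips; pressed down more than 0.4 mm (about 12 to 13 N) it passes under them, and when let go the platen holds it up against the lips. On the platen the board slides with a friction of about 0.2.
- board: Green circuit board 96 (x) x 90 (y) x 3.2 mm, 55 to 115 g; origin centre of its underside, +x towards its edge with gold contacts, which enters the connector. Parts up to 8 mm tall stand along sides and rear; its top is bare and grips the fingertips well (friction about 0.9) at x = -34 to 31, |y| < 23 mm. Starts centred near cradle x = -40 mm, up to 3 mm aside, 0.07 rad askew.
- guide_mouth (a point): Front end of the loading bay on the unpressed platen, cradle x = 12 mm, axes as the cradle's. From here lead-ins narrow the way to guides (inner faces y = +-46.2 mm, up to the connector); from x = 29 mm aluminium hold-down lips overhang the board's sides (inner edges y = +-42 mm, undersides 2.8 mm, tops 5.8 mm above the platen).
- stop_face (a point): Foot of the stop face in the slot of the edge connector, cradle x = 75 mm. The connector is a black housing at cradle x = 64 to 103 mm, 16 mm above the platen. Sprung contacts in the slot resist the board over its last 12 mm with about 3 to 5 N besides the sliding friction; at the stop face it goes no farther and the push rises until the fingertips slip.
- board_home (a point): Point on the unpressed platen, cradle x = 27 mm, y = 0, z = 16 mm. When the board is fully home (front edge on the stop face) its origin is here in x and y and 0.4 mm lower, the platen holding it up against the lips; axes as the cradle's.
- bail (a joint): Angle of the keeper bail, a steel bail across the loading bay hinged at both sides: 0 closed, its block dropped behind the rear edge of a homed board; starts open, 1.6 to 2.0, standing up; stop 2.1. It turns up and back about the cradle's y axis and stays where left (friction about 0.03 N m). On a board not home the block lands on it and cannot close.
- bail_bar (a point): Middle of the bail's round cross bar (6 mm thick, 131 mm long, along cradle y), 37 mm from the hinge axis. Bail closed: the bar's centre is 11.5 mm above the unpressed platen, and a block 60 mm wide (y) and 11 mm long (cradle x = -33.5 to -22.3 mm) under it reaches from 0.5 mm below to 15 mm above the platen.
- bail_pivot (a point): Point on the bail's hinge axis, midway between the side rails: cradle x = -60 mm, y = 0, z = 22 mm; axes as the cradle's. The side arms run outside the rails at y = +-65 mm.
- screwdriver: Black screwdriver 160 mm long lying beside the cradle; a bystander, origin at its middle.
- tweezers: Black tweezers 125 mm long lying on the other side of the cradle; a bystander.
- lens_ring_cap: Round black lens cap, 54 mm, lying beside the cradle; a bystander.
- brush: Cleaning brush 177 mm long with a wooden handle; a bystander.
- eye_loupe: Black eye loupe, 39 mm wide, 28 mm high; a bystander.
- cutters: Side cutters 125 mm long; a bystander.
- dish: Round shallow dish of small parts, 87 mm; a bystander.

How it is judged:
By the outcome, as a careful person would: the job done as asked, in the order asked, and still so for the second after the job is handed in, with the robot touching nothing.
It also fails if it takes over 59 s, if anything falls off the work surface, if the arm or the gripper's body presses on something with over 40 N, if the wrist force passes 120 N, or if a joint passes its speed limit or range.

## Working session

There is one attempt and no reset: what is moved stays moved. The work goes in short steps, each a Python script; the robot and the scene stay as the last script left them, time stands still between calls to the robot, and variables do not carry over. Pictures are saved under pics/ and viewed, at most 10 in all, crops included, and the job is handed in when it is done.

```bash
mkdir -p pics; python3 - <<'E'
from station import arm, snapshot, camera_info
import cv2
for n in("scene","top"):
    im=snapshot(n); cv2.imwrite(f"pics/{n}0.png",im); 
    i=camera_info(n); print(n,i)
    cv2.imwrite(f"pics/{n}0b.png",cv2.resize(im,(800,600),interpolation=cv2.INTER_CUBIC))
print(arm.read_eef_rot(),arm.read_ft_force(),arm.read_time())
E
```

```text
scene {'fx': 433.4986226908399, 'fy': 433.4986226908399, 'cx': 256.20442976830117, 'cy': 193.4744862239263, 'R': array([[-0.83845933, -0.54486353, -0.01047345],
       [-0.36211354,  0.57139231, -0.73646766],
       [ 0.40725881, -0.6137056 , -0.67639168]]), 't': array([0.54856426, 0.126698  , 1.03546465])}
top {'fx': 398.73643904049027, 'fy': 398.73643904049027, 'cx': 251.85954247203927, 'cy': 189.36525192797757, 'R': array([[-0.01873968, -0.99970893,  0.01519458],
       [-0.98354837,  0.01570152, -0.17996129],
       [ 0.17967033, -0.01831702, -0.98355633]]), 't': array([0.17147018, 0.54909601, 0.95866771])}
[ 9.72643272e-01  2.32300852e-01 -2.84993126e-04 -1.13983256e-03] [ 0.28396267  0.13273302 -0.67432888] 0.1
```

View pics/top0b.png

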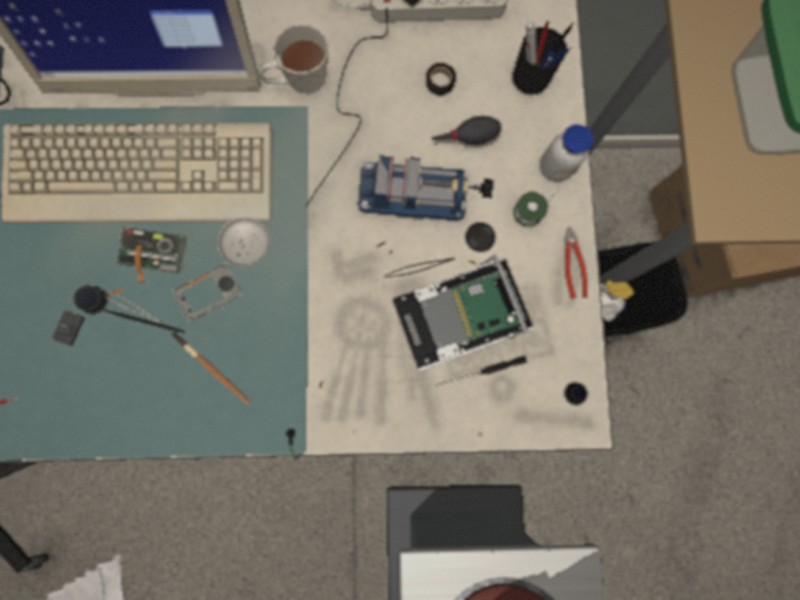

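View pics/scene0b.png

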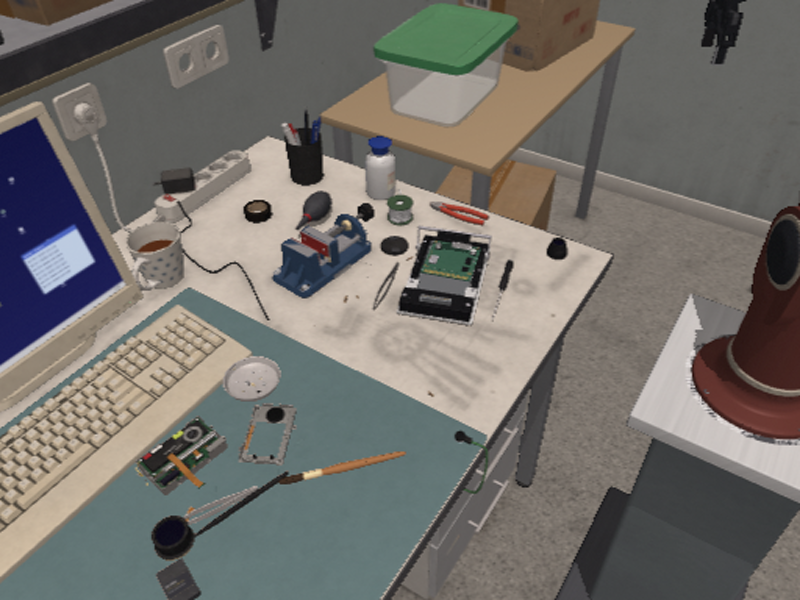

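The top view shows the cradle centred near (463,313) in the enlarged picture, with its connector end on the left. The board lies at (490,305) and the bail stands up on the right near (510,290). I'll enlarge both views.

```bash
python3 - <<'E'
import cv2
a=cv2.imread("pics/top0.png")[155:245,240:360]; cv2.imwrite("pics/c1.png",cv2.resize(a,None,fx=6.6,fy=6.6,interpolation=cv2.INTER_CUBIC))
a=cv2.imread("pics/scene0.png")[140:212,245:325]; cv2.imwrite("pics/c2.png",cv2.resize(a,None,fx=8,fy=8,interpolation=cv2.INTER_CUBIC))
E
```

```text
(no output)
```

View pics/c1.png

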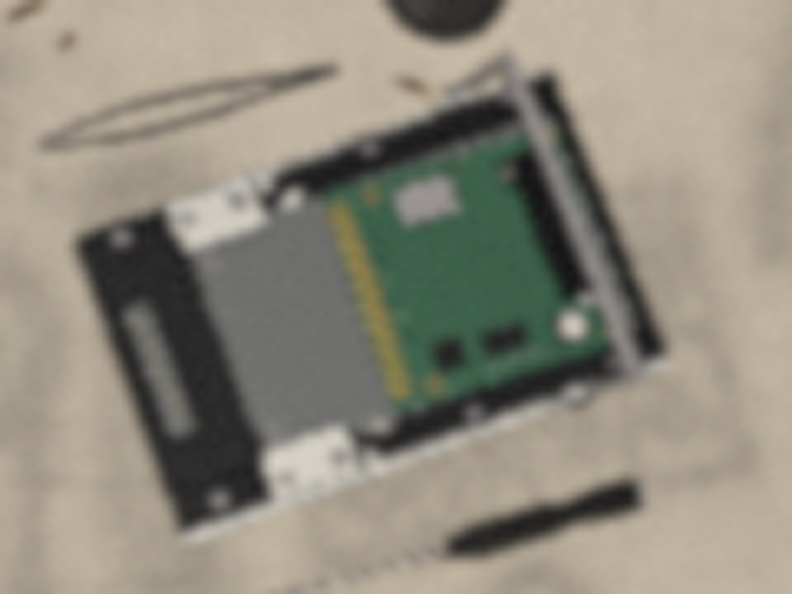

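View pics/c2.png

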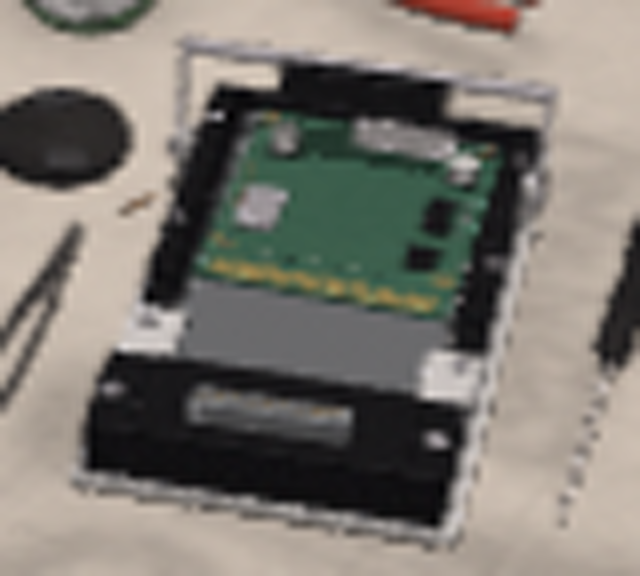

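The crops show the base corners, lips, bail bar ends and the board's gold front edge clearly. The front edge runs from (330,203) to (400,402) in c1 and (200,278) to (440,316) in c2. Now I fit the poses.

```bash
cat > geo.py <<'E'
import numpy as np, cv2
from station import camera_info
C={n:camera_info(n) for n in("scene","top")}
def proj(n,P):
    c=C[n]; q=np.atleast_2d(P)@c["R"].T+c["t"]
    return np.c_[c["fx"]*q[:,0]/q[:,2]+c["cx"],c["fy"]*q[:,1]/q[:,2]+c["cy"]]
def cw(p,P):
    P=np.atleast_2d(P)*1e-3; c,s=np.cos(p[2]),np.sin(p[2])
    return np.c_[p[0]+c*P[:,0]-s*P[:,1],p[1]+s*P[:,0]+c*P[:,1],P[:,2]]
def bar(q,y): return [-60+37*np.cos(.149+q),y,22+37*np.sin(.149+q)]
def crop(n,uv):
    uv=np.array(uv,float); return uv/6.6+[240,155]-.42 if n=="top" else uv/8+[245,140]-.44
E
cat > fit.py <<'E'
from geo import *
from scipy.optimize import least_squares
obs=[("scene",(75,485),(103,-65,0)),("scene",(455,545),(103,65,0)),("top",(185,542),(103,65,0)),("top",(664,364),(-103,65,0)),
("top",(262,455),(64,42,21.8)),("top",(350,430),(29,42,21.8)),("top",(185,252),(64,-42,21.8)),("top",(265,215),(29,-42,21.8))]
bo=[("scene",(185,42),-65.5),("scene",(552,92),65.5),("top",(505,60),-65.5),("top",(632,375),65.5)]
bd=[("top",(330,203),(48,-45,3.2)),("top",(400,402),(48,45,3.2)),("scene",(200,276),(48,-45,3.2)),("scene",(440,316),(48,45,3.2))]
def boardpts(p,P):
    P=np.atleast_2d(P).astype(float); c,s=np.cos(p[6]),np.sin(p[6])
    return cw(p,np.c_[p[4]+c*P[:,0]-s*P[:,1],p[5]+s*P[:,0]+c*P[:,1],P[:,2]+16])
def f(p):
    r=[proj(n,cw(p,P))[0]-crop(n,u) for n,u,P in obs]
    r+=[proj(n,cw(p,bar(p[3],y)))[0]-crop(n,u) for n,u,y in bo]
    r+=[proj(n,boardpts(p,P))[0]-crop(n,u) for n,u,P in bd]
    return np.concatenate(r)
s=least_squares(f,[.6,-.17,1.8,1.8,-40,0,0],loss="soft_l1",x_scale=[.1,.1,.1,.1,10,10,.1])
p=s.x; print(p.round(4)); print(f(p).reshape(-1,2).round(1).tolist()); np.save("fit.npy",p)
# overlay
for n,(x0,y0,w,h,k,src) in {"top":(240,155,120,90,6.6,"c1"),"scene":(245,140,80,72,8,"c2")}.items():
    im=cv2.imread(f"pics/{src}.png")
    def dr(P,col,cl=True):
        u=(proj(n,P)+.44-[x0,y0])*k; cv2.polylines(im,[u.astype(int)],cl,col,1)
    sq=lambda a,b,y,z:[(a,-y,z),(b,-y,z),(b,y,z),(a,y,z)]
    dr(cw(p,sq(-103,103,65,0)),(0,0,255)); dr(cw(p,sq(29,64,42,21.8)),(0,255,255)); dr(cw(p,sq(-95,12,52,22)),(255,0,255))
    dr(boardpts(p,sq(-48,48,45,3.2)),(255,255,0)); dr(boardpts(p,sq(-34,31,23,3.2)),(255,255,255))
    dr(cw(p,[bar(p[3],-65),bar(p[3],65)]),(0,128,255),False)
    cv2.imwrite(f"pics/o_{n}.png",im)
a,b=cv2.imread("pics/o_top.png"),cv2.imread("pics/o_scene.png")
cv2.imwrite("pics/o.png",cv2.resize(np.hstack([a[:576],b]),(800,322),interpolation=cv2.INTER_AREA))
E
python3 fit.py
```

```text
[  0.5289   0.046    1.9065   1.8108 -42.0896   2.8907  -0.0454]
[[-0.6, 0.5], [-0.0, 0.8], [0.2, 0.7], [0.8, 0.4], [0.1, -0.5], [-0.5, -1.4], [0.2, -0.1], [0.6, 0.9], [0.1, 0.5], [-0.5, 0.4], [-0.1, -0.3], [0.3, 0.0], [-0.6, -1.1], [-0.0, 1.5], [-0.5, -0.9], [1.0, -0.2]]
```

View pics/o.png

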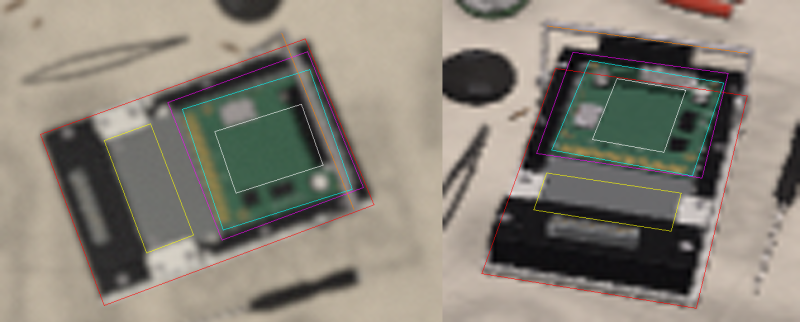

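The overlay matches the base, bay and bail bar, with the board at cradle (-42, 2.9) mm and askew by -0.045 rad. I'll approach with the fingers shut and time small steps.

```bash
cat >> geo.py <<'E'
from station import arm
p=np.load("fit.npy")
def quat(a): return [np.cos(a/2),np.sin(a/2),0,0]
def W(x,y,ztip): # cradle mm, tip height -> TCP world
    w=cw(p,[x,y,ztip])[0]; w[2]+=.073; return w
def inv(): # TCP -> cradle mm tip
    d=np.array(arm.read_tool_pos())-[p[0],p[1],.073]; c,s=np.cos(p[2]),np.sin(p[2])
    return np.array([c*d[0]+s*d[1],-s*d[0]+c*d[1],d[2]])*1e3
def F(): # force in cradle axes
    f=np.array(arm.read_ft_force()); c,s=np.cos(p[2]),np.sin(p[2])
    return np.array([c*f[0]+s*f[1],-s*f[0]+c*f[1],f[2]])
E
python3 - <<'E'
from geo import *
q0=np.array(arm.read_joint_positions())
for a in (p[2],p[2]-np.pi):
    print(a,arm.ik(W(-34,2.5,80),quat(a)))
best=min((p[2],p[2]-np.pi),key=lambda a:np.abs(np.array(arm.ik(W(-34,2.5,80),quat(a)))-q0).max())
A=best+p[6]; print(best,A)
arm.move_gripper(0.0,30)
arm.movep(W(-34,2.5,80),quat(A)); print(arm.read_time(),inv())
arm.line_to(W(-34,2.5,30),velocity=.08,ori=quat(A)); print(arm.read_time(),inv(),arm.read_opening())
for i in range(5):
    arm.line_to(W(-34,2.5,30-.2*i),velocity=.01); print(arm.read_time(),inv().round(3),F().round(2))
np.save("A.npy",[best,A])
E
```

```text
1.906536925965145 [ 0.19289437  0.67498742 -0.39935124  1.89912426  0.41373231  0.64895806
 -0.12615974]
-1.235055727624648 [-0.29792458  0.67127863  0.36208349  1.91487901 -0.38679464  0.62372947
 -2.49613921]
1.906536925965145 1.8611367740919325
3.2083 [-35.55402885   2.69235523  80.08119348]
3.9833 [-33.96017262   2.22684022  30.15624303] 0.0014543629589279497
4.2333 [-34.074   2.282  30.467] [-0.68  0.2  -0.01]
4.4833 [-34.052   2.474  29.91 ] [0.27 0.03 0.33]
4.7333 [-34.017   2.528  29.568] [ 0.36 -0.15  0.23]
4.9833 [-33.995   2.516  29.38 ] [-0.2  -0.39 -0.86]
5.2333 [-33.997   2.499  29.179] [0.48 0.75 0.23]
```

```bash
cat >> geo.py <<'E'
def Fa(n=6): return np.mean([F() for _ in range(n)],0)
E
python3 - <<'E'
from geo import *
print([F().round(2)[2] for _ in range(4)])
best,A=np.load("A.npy")
f0=Fa(8); z=20.4
arm.line_to(W(-34,2.5,z),velocity=.03)
f=Fa()-f0; n=0
while f[2]<3.5 and n<25:
    z-= .15 if f[2]<1.2 else .06
    arm.line_to(W(-34,2.5,z),velocity=.01); f=Fa()-f0; n+=1
print(n,z,inv().round(2),f.round(2),arm.read_time())
for k in (.33,.66,1.):
    arm.line_to(W(-34,2.5*(1-k),z),velocity=.01,ori=quat(A+k*(best-A))); f=Fa()-f0; print(z,f.round(2))
    z+=np.clip((f[2]-4.5)*.02,-.1,.1)
np.save("z.npy",[z,*f0]); print(inv().round(2),arm.read_time())
from station import snapshot
im=snapshot("top"); cv2.imwrite("pics/t1.png",cv2.resize(im[155:245,240:360],None,fx=6.6,fy=6.6,interpolation=cv2.INTER_CUBIC))
E
```

```text
[np.float64(0.23), np.float64(0.23), np.float64(0.23), np.float64(0.23)]
13 18.630000000000017 [-33.96   2.48  18.8 ] [0.15 0.64 5.34] 8.925
18.630000000000017 [-0.27 -0.01  6.53]
18.670616776290927 [0.13 2.18 6.71]
18.714732636668007 [0.14 1.61 5.64]
[-34.11   1.03  18.74] 9.675
```

View pics/t1.png

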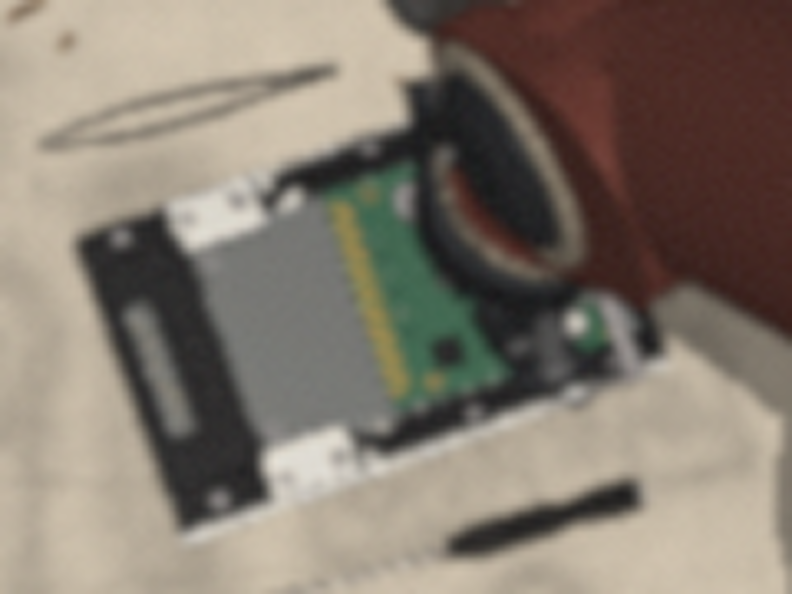

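The board now lies square to the connector: its front edge runs from (333,203) to (398,398), parallel to the base edge. I'll slide it to just short of the lips with a light press, then press harder.

```bash
cat > slide.py <<'E'
from geo import *
def avg():
    r=[]
    for _ in range(3): r.append(F()); arm.pause(.012)
    return np.mean(r,0)
def go(xs,y,z,f0,target,gain=.02,fxmax=8.5,v=.012):
    log=[]
    for x in xs:
        arm.line_to(W(x,y,z),velocity=v)
        f=avg()-f0; log.append([x,y,z,*f,*inv()]); 
        z+=np.clip((f[2]-target)*gain,-.12,.12)
        if abs(f[1])>2: y+=np.clip(.12*f[1],-.5,.5)
        if f[0]<-fxmax or np.linalg.norm(f)>18: break
    print("x y z | fx fy fz | pos"); print(np.round(log,2)); print(arm.read_time())
    np.save("z.npy",[z,*f0]); np.save("xy.npy",[x,y]); return x,y,z,f
E
python3 - <<'E'
from slide import *
z,*f0=np.load("z.npy"); f0=np.array(f0)
x,y,z,f=go(np.arange(-32,-17.9,2),0,z,f0,5,v=.012)
if abs(f[0])<5:
    x,y,z,f=go([x]*5,y,z,f0,14)
E
```

```text
x y z | fx fy fz | pos
[[-3.200e+01  0.000e+00  1.874e+01 -2.040e+00  1.270e+00  5.840e+00
  -3.279e+01  3.000e-01  1.879e+01]
 [-3.000e+01  0.000e+00  1.875e+01 -2.120e+00 -8.100e-01  4.380e+00
  -3.044e+01 -3.300e-01  1.884e+01]
 [-2.800e+01  0.000e+00  1.874e+01 -2.290e+00 -1.140e+00  3.640e+00
  -2.773e+01 -3.900e-01  1.884e+01]
 [-2.600e+01  0.000e+00  1.871e+01 -2.010e+00 -8.800e-01  5.120e+00
  -2.572e+01 -2.200e-01  1.880e+01]
 [-2.400e+01  0.000e+00  1.872e+01 -2.550e+00 -1.120e+00  5.110e+00
  -2.389e+01 -4.000e-02  1.878e+01]
 [-2.200e+01  0.000e+00  1.872e+01 -2.140e+00 -1.480e+00  5.120e+00
  -2.201e+01  4.000e-02  1.879e+01]
 [-2.000e+01  0.000e+00  1.872e+01 -2.120e+00 -2.000e-02  4.560e+00
  -2.001e+01  1.000e-01  1.878e+01]
 [-1.800e+01  0.000e+00  1.871e+01 -2.400e+00 -8.500e-01  4.830e+00
  -1.804e+01  1.100e-01  1.880e+01]]
12.4583
x y z | fx fy fz | pos
[[-18.     0.    18.71  -2.29  -0.29   5.29 -18.09   0.13  18.79]
 [-18.     0.    18.59  -2.49  -0.93   6.23 -18.05   0.13  18.76]
 [-18.     0.    18.47  -1.89  -0.35   6.71 -18.05   0.11  18.73]
 [-18.     0.    18.35  -2.35  -0.52   6.83 -18.04   0.13  18.69]
 [-18.     0.    18.23  -2.56  -0.3    7.72 -18.05   0.13  18.66]]
13.8333
```

```bash
python3 - <<'E'
from slide import *
np.set_printoptions(suppress=True,linewidth=120)
z,*f0=np.load("z.npy"); f0=np.array(f0)
x,y,z,f=go([-18]*3,0,z-.6,f0,14,gain=.08)
x,y,z,f=go(np.arange(-16.5,9,1.8),y,z,f0,14,gain=.08)
E
```

```text
x y z | fx fy fz | pos
[[-18.     0.    17.51  -2.17   0.61  11.63 -18.01   0.11  18.5 ]
 [-18.     0.    17.39  -2.17   1.33  12.39 -17.99   0.11  18.47]
 [-18.     0.    17.27  -1.88   1.1   13.82 -18.     0.11  18.45]]
14.6583
x y z | fx fy fz | pos
[[-16.5    0.    17.26  -4.47   0.9   12.97 -17.81   0.1   18.47]
 [-14.7    0.    17.17  -5.21   0.72  12.99 -16.73  -0.09  18.47]
 [-12.9    0.    17.09  -5.57   0.31  12.81 -15.11  -0.32  18.44]
 [-11.1    0.    17.    -5.64   0.1   13.47 -13.53  -0.51  18.45]
 [ -9.3    0.    16.96  -6.8   -0.    14.1  -12.45  -0.44  18.42]
 [ -7.5    0.    16.96  -8.13   0.61  13.63 -11.43  -0.24  18.42]
 [ -5.7    0.    16.93  -9.94   0.11  14.19 -10.66  -0.03  18.43]]
16.9083
```

```bash
python3 - <<'E'
from geo import *
from station import snapshot
print(inv(),F(),arm.read_time())
a=snapshot("top")[160:238,245:345]; b=snapshot("scene")[150:212,250:320]
a=cv2.resize(a,(560,437),interpolation=cv2.INTER_CUBIC)[:, :400]; b=cv2.resize(b,(493,437),interpolation=cv2.INTER_CUBIC)[:,:400]
cv2.imwrite("pics/t2.png",np.hstack([a,b]))
E
```

```text
[-10.65697448  -0.03313173  18.42799465] [-9.58203526  0.38763159 14.24505688] 16.9083
```

View pics/t2.png

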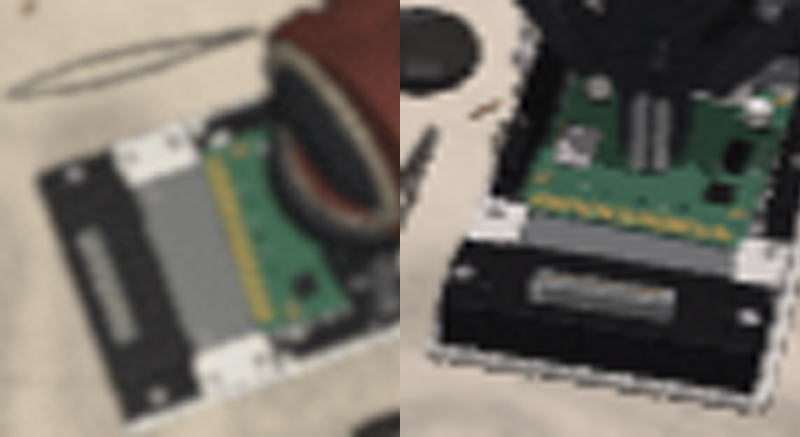

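The front edge is at the lips' rear edge and nearly square. The tool is drifting to +y while resistance grows, so the -y lead-in is rubbing. I'll ease back, shift the tool +y and go on.

```bash
python3 - <<'E'
from slide import *
np.set_printoptions(suppress=True,linewidth=120)
z,*f0=np.load("z.npy"); f0=np.array(f0)
x,y,z,f=go([-8,-8],.8,z,f0,14,gain=.06)
x,y,z,f=go(np.arange(-6.5,2,1.5),1.2,z,f0,14,gain=.06,fxmax=10)
E
```

```text
x y z | fx fy fz | pos
[[ -8.     0.8   16.95  -6.59  -0.05  13.47 -10.93   0.11  18.46]
 [ -8.     0.8   16.92  -6.74  -0.52  13.95 -10.9    0.12  18.43]]
17.6583
x y z | fx fy fz | pos
[[ -6.5    1.2   16.91  -8.02  -0.72  13.44 -10.35   0.39  18.43]
 [ -5.     1.2   16.88  -9.15  -0.1   13.48  -9.56   0.62  18.43]
 [ -3.5    1.2   16.85  -9.87   0.18  13.84  -8.54   0.88  18.41]
 [ -2.     1.2   16.84  -9.65   0.58  14.9   -7.33   1.21  18.38]
 [ -0.5    1.2   16.89 -10.78   0.68  14.84  -5.91   1.48  18.39]]
19.1667
```

```bash
python3 - <<'E'
from slide import *
np.set_printoptions(suppress=True,linewidth=120)
z,*f0=np.load("z.npy"); f0=np.array(f0)
x,y,z,f=go([-2.5],2.5,z,f0,14,gain=.06)
x,y,z,f=go([-1.5,-.5,.5,1.5],3.,z,f0,14,gain=.06,fxmax=10.5)
from station import snapshot
a=snapshot("top")[160:238,245:345]; b=snapshot("scene")[150:212,250:320]
a=cv2.resize(a,(560,437),interpolation=cv2.INTER_CUBIC)[:, :400]; b=cv2.resize(b,(493,437),interpolation=cv2.INTER_CUBIC)[:,:400]
cv2.imwrite("pics/t3.png",np.hstack([a,b]))
E
```

```text
x y z | fx fy fz | pos
[[-2.5   2.5  16.94 -8.1  -0.66 12.3  -6.18  1.71 18.44]]
19.5417
x y z | fx fy fz | pos
[[ -1.5    3.    16.84  -9.68  -0.92  12.58  -6.     1.82  18.45]
 [ -0.5    3.    16.76 -10.1   -1.3   13.65  -5.82   1.85  18.43]
 [  0.5    3.    16.74 -11.25  -0.89  13.42  -5.3    1.86  18.42]]
20.3667
```

View pics/t3.png

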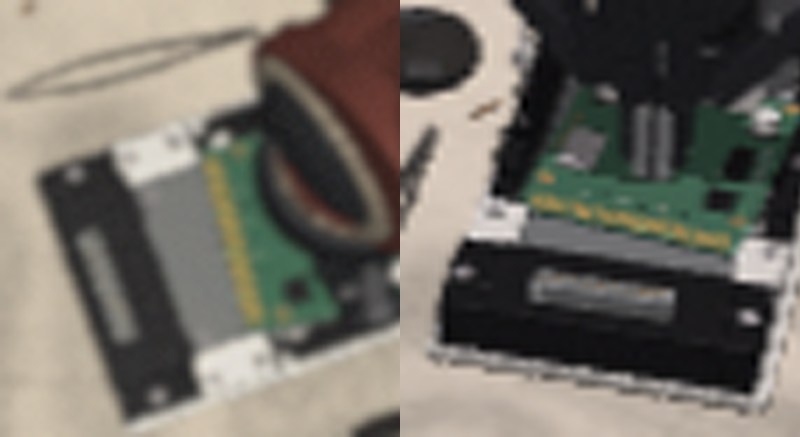

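The board yawed about its -y corner: that end stayed while the +y end advanced, and the front edge now runs from (205,160) to (250,325). I'll measure yaw and offset in a rectified image before squaring it up.

```bash
cat > meas.py <<'E'
from geo import *
from station import snapshot
S=4 # px per mm
def rect(im,z,x0=-60,x1=80,y0=-70,y1=70):
    c=np.array([(x0,y0,z),(x1,y0,z),(x1,y1,z),(x0,y1,z)],float)
    d=np.float32([(0,0),((x1-x0)*S,0),((x1-x0)*S,(y1-y0)*S),(0,(y1-y0)*S)])
    H=cv2.getPerspectiveTransform(np.float32(proj("top",cw(p,c))),d)
    return cv2.warpPerspective(im,H,((x1-x0)*S,(y1-y0)*S),flags=cv2.INTER_CUBIC).astype(float)
def measure(im,xlo=-25,xhi=60):
    r=rect(im,19.2); ch=r.max(2)-r.min(2) # chroma: board coloured, platen grey
    ys=np.arange(-36,37,2); xs=[]
    for y in ys:
        row=ch[int((y+70)*S)-2:int((y+70)*S)+3].mean(0); a=int((xlo+60)*S); b=int((xhi+60)*S)
        idx=np.where(row[a:b]>40)[0]; xs.append((idx[-1]+a)/S-60 if len(idx) else np.nan)
    xs=np.array(xs); ok=np.isfinite(xs); k=np.polyfit(ys[ok],xs[ok],1)
    ok&=np.abs(xs-np.polyval(k,ys))<2; k=np.polyfit(ys[ok],xs[ok],1)
    # side extents just behind the front edge
    ext=[]
    for d in (8,11,14):
        col=ch[:,int((k[1]-d+60)*S)-3:int((k[1]-d+60)*S)+4].mean(1); g=np.where(col>25)[0]
        g=g[(g>(12*S))&(g<128*S)]; ext.append((g[0]/S-70,g[-1]/S-70))
    r2=rect(im,21.8); br=r2.min(2); L=[] # lips: bright vs platen, x 35..58
    for x in (38,46,54):
        row=br[:,int((x+60)*S)-6:int((x+60)*S)+7].mean(1); m=70*S
        t=150; u=np.where(row[m:]>t)[0]; l=np.where(row[:m]>t)[0]; L.append((l[-1]/S-70,u[0]/S) if len(u)*len(l) else None)
    return np.round(-k[0],4),np.round(k[1],2),int(ok.sum()),np.round(ext,1).tolist(),L
E
python3 - <<'E'
from meas import *
for n,im,xl in(("t0",cv2.imread("pics/top0.png"),-25),("now",snapshot("top"),-5)):
    cv2.imwrite(f"pics/full_{n}.png",im); print(n,measure(im,xl))
E
```

```text
t0 (np.float64(-0.0434), np.float64(5.93), 37, [[-43.8, 43.5], [-43.0, 43.2], [-41.0, 44.5]], [(np.float64(-41.5), np.float64(42.0)), (np.float64(-41.75), np.float64(41.5)), (np.float64(-41.75), np.float64(41.75))])
now (np.float64(-0.104), np.float64(31.9), 37, [[-44.0, 41.2], [-43.0, 42.0], [-42.5, 42.0]], [(np.float64(-40.75), np.float64(41.5)), (np.float64(-40.75), np.float64(40.75)), (np.float64(-40.75), np.float64(40.5))])
```

```bash
python3 - <<'E'
from slide import *; from meas import *
np.set_printoptions(suppress=True,linewidth=120)
best,A=np.load("A.npy")
z,*f0=np.load("z.npy"); f0=np.array(f0)
x,y,z,f=go([-5,-9,-13,-16,-18],1.5,z,f0,13.5,gain=.05,fxmax=12,v=.02)
for k in (.35,.7,1.05):
    arm.line_to(W(x,1.5-2.5*k,z),velocity=.01,ori=quat(best+.104*k)); f=avg()-f0; print(f.round(2)); z+=np.clip((f[2]-12)*.05,-.2,.2)
arm.pause(.2); print(measure(snapshot("top"),-15),inv().round(2),2*np.arctan2(*np.array(arm.read_eef_rot())[[1,0]])-best,arm.read_time())
np.save("z.npy",[z,*f0])
E
```

```text
x y z | fx fy fz | pos
[[ -5.     1.5   16.7   -3.38   1.62  16.17  -5.88   1.62  18.34]
 [ -9.     1.5   16.82   1.62   2.5   16.49  -6.65   1.62  18.33]
 [-13.     1.8   16.94   4.22   1.01  15.29  -8.82   1.44  18.34]
 [-16.     1.8   17.03   4.59   0.76  14.3  -11.64   0.96  18.43]
 [-18.     1.8   17.07   4.64   0.06  13.26 -13.56   0.75  18.43]]
22.325
[ 4.49  1.65 14.75]
[ 3.65  2.15 14.6 ]
[ 3.32  3.04 14.55]
(np.float64(-0.1052), np.float64(24.81), 36, [[-44.5, 41.2], [-44.0, 40.8], [-45.5, 41.2]], [(np.float64(-41.0), np.float64(41.25)), (np.float64(-41.0), np.float64(40.75)), (np.float64(-41.0), np.float64(40.75))]) [-14.28  -0.24  18.38] 0.11186666201213091 23.4167
```

The shut tips pivot on the board: the tool turned 0.11 rad and the board did not follow. I'll re-grip with the fingers 20 mm apart along the board's length, which gives more torsional hold, then square it.

```bash
python3 - <<'E'
from slide import *; from meas import *
np.set_printoptions(suppress=True,linewidth=120)
best,A=np.load("A.npy")
arm.line_to(W(-15,0,45),velocity=.06)
B=best-np.pi/2
arm.move_gripper(.235,60); print(arm.read_opening(),arm.read_time())
t=(-18,1.6)
arm.movep(W(*t,40),quat(B-.105)); print(arm.read_time())
im=snapshot("top"); print(measure(im,-10))
arm.line_to(W(*t,23),velocity=.06,ori=quat(B-.105)); arm.pause(.1); f0=avg()
z=19.6; arm.line_to(W(*t,z),velocity=.03); f=avg()-f0; n=0
while f[2]<1.5 and n<12: z-=.4; arm.line_to(W(*t,z),velocity=.03); f=avg()-f0; n+=1
print("touch",z,f.round(2),inv().round(2),arm.read_time())
for k in (.35,.7,1,1.1):
    z+=np.clip((f[2]-9)*.1,-.6,.2)
    arm.line_to(W(t[0]-3*k,t[1]*(1-k),z),velocity=.01,ori=quat(B-.105*(1-k))); f=avg()-f0; print(f.round(2))
print(measure(snapshot("top"),-10),inv().round(2),arm.read_time())
np.save("z.npy",[z,*f0]); np.save("B.npy",B)
E
```

```text
0.23651669704235773 24.3667
25.4917
(np.float64(-0.1162), np.float64(24.69), 19, [[-45.2, 40.8], [-44.5, 41.2], [-46.0, 41.5]], [(np.float64(-40.25), np.float64(40.75)), (np.float64(-40.5), np.float64(40.25)), (np.float64(-40.5), np.float64(40.25))])
touch 18.800000000000004 [0.47 0.06 2.38] [-18.05   1.55  19.03] 26.9417
[1.82 1.65 6.76]
[2.39 1.12 8.27]
[2.83 1.86 9.  ]
[2.64 1.96 9.56]
(np.float64(-0.0701), np.float64(23.45), 23, [[-44.5, 40.8], [-45.5, 40.8], [-46.5, 41.8]], [(np.float64(-40.5), np.float64(40.75)), (np.float64(-40.5), np.float64(40.25)), (np.float64(-40.5), np.float64(40.0))]) [-20.21   0.07  18.77] 28.15
```

```bash
python3 - <<'E'
from slide import *; from meas import *
B=float(np.load("B.npy")); z,*f0=np.load("z.npy"); f0=np.array(f0)
q=np.array(arm.read_eef_rot()); print("tool yaw err",2*np.arctan2(q[1],q[0])-B)
for k in (.4,.8,1,1):
    arm.line_to(W(-22,-.5*k,z),velocity=.01,ori=quat(B+.01+.085*k)); f=avg()-f0; print(f.round(2),arm.read_wrist_torque()[2]); z+=np.clip((f[2]-9)*.06,-.3,.2)
im=snapshot("top"); cv2.imwrite("pics/full_a.png",im); print(measure(im,-10),inv().round(2),arm.read_time())
q=np.array(arm.read_eef_rot()); print("tool yaw err",2*np.arctan2(q[1],q[0])-B)
np.save("z.npy",[z,*f0])
r=rect(im,19.2,-20,80,-60,60); cv2.imwrite("pics/r.png",cv2.resize(r.astype(np.uint8),None,fx=1.25,fy=1.25))
E
```

```text
tool yaw err 0.011557187162036353
[2.88 1.97 8.45] -0.009888712594093275
[3.09 2.27 8.82] -0.011383379177633737
[2.39 1.39 9.03] -0.038853718971954374
[2.08 2.13 8.81] -0.027397214767211846
(np.float64(-0.0729), np.float64(22.67), 22, [[-44.8, 40.8], [-46.0, 40.5], [-46.5, 41.2]], [(np.float64(-40.5), np.float64(40.75)), (np.float64(-40.5), np.float64(40.25)), (np.float64(-40.5), np.float64(40.0))]) [-21.16  -0.39  18.78] 29.3
tool yaw err 0.09593241306287514
```

View pics/r.png

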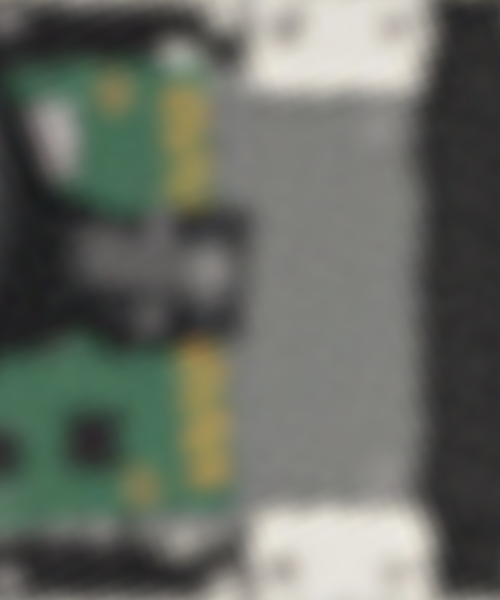

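Rectified view: the front edge runs from about (22.5,-45) to (28,45) mm, so yaw is about -0.07 rad, and Mz is near zero, so the tips just pivot. I'll use the fixture instead. With a light press I butt the front edge against both lips to square the board, then press fully.

```bash
python3 - <<'E'
from slide import *; from meas import *
z,*f0=np.load("z.npy"); f0=np.array(f0); z+=.6
L=[]
for x,y in ((-22,2.4),(-20,2.4),(-18,1.2),(-16,0),(-14.5,-1.),(-13.5,-1.3)):
    arm.line_to(W(x,y,z),velocity=.012); f=avg()-f0; L.append([x,y,z,*f,*inv()]); z+=np.clip((f[2]-5)*.05,-.2,.3)
print(np.array2string(np.array(L),precision=2,suppress_small=True))
im=snapshot("top"); cv2.imwrite("pics/full_b.png",im); print(measure(im,0),arm.read_time())
np.save("z.npy",[z,*f0])
E
```

```text
[[-22.     2.4   18.45   1.19  -1.61   5.58 -21.86   1.61  18.9 ]
 [-20.     2.4   18.48  -0.54  -1.02   5.49 -21.15   1.78  18.89]
 [-18.     1.2   18.5   -1.95   0.44   6.12 -19.67   1.3   18.87]
 [-16.     0.    18.56  -1.91   0.76   6.11 -17.72   0.44  18.88]
 [-14.5   -1.    18.62  -1.97   1.01   6.35 -16.4   -0.2   18.86]
 [-13.5   -1.3   18.68  -2.85   1.13   6.46 -15.94  -0.29  18.89]]
(np.float64(-0.0635), np.float64(27.5), 24, [[-44.8, 41.2], [-44.8, 41.2], [-44.5, 41.5]], [(np.float64(-40.5), np.float64(40.75)), (np.float64(-40.5), np.float64(40.25)), (np.float64(-40.5), np.float64(40.0))]) 31.45
```

```bash
python3 - <<'E'
from slide import *; from meas import *
z,*f0=np.load("z.npy"); f0=np.array(f0)
L=[]; x=-13.5; y=-1.6
for k in range(6):
    x+=1.2; y-=.5; arm.line_to(W(x,y,z),velocity=.02); f=avg()-f0; L.append([x,y,z,*f,*inv()]); z+=np.clip((f[2]-6)*.05,-.2,.3)
    if f[0]<-5: break
print(np.array2string(np.array(L),precision=2,suppress_small=True))
im=snapshot("top"); cv2.imwrite("pics/full_c.png",im); print(measure(im,0),arm.read_time())
np.save("z.npy",[z,*f0]); np.save("xy.npy",[x,y])
E
```

```text
[[-12.3   -2.1   18.76  -3.63   1.7    6.69 -15.2   -0.67  18.89]
 [-11.1   -2.6   18.79  -3.99   1.76   6.7  -14.19  -1.03  18.88]
 [ -9.9   -3.1   18.83  -4.79   1.77   6.46 -12.99  -1.45  18.88]
 [ -8.7   -3.6   18.85  -3.98   2.41   6.46 -11.78  -1.88  18.88]
 [ -7.5   -4.1   18.87  -3.76   2.36   5.77 -10.57  -2.35  18.89]
 [ -6.3   -4.6   18.86  -4.41   2.59   6.12  -9.42  -2.76  18.87]]
(np.float64(-0.1027), np.float64(29.2), 22, [[-46.5, 40.5], [-44.2, 40.8], [-45.0, 41.2]], [(np.float64(-40.25), np.float64(40.75)), (np.float64(-40.5), np.float64(40.25)), (np.float64(-40.25), np.float64(40.0))]) 33.15
```

Yaw is worse: the board is wedged diagonally, with its rear +y corner on the rail and its front -y corner on the lead-in. I'll pull it back into the open bay and drag it flush against the +y rail, which squares it. Then I'll shift it exactly 7 mm to centre.

```bash
python3 - <<'E'
from slide import *; from meas import *
z,*f0=np.load("z.npy"); f0=np.array(f0); L=[]
def st(x,y,T,v=.04):
    global z
    arm.line_to(W(x,y,z),velocity=v); f=avg()-f0; L.append([x,y,z,*f,*inv()]); z+=np.clip((f[2]-T)*.06,-.4,.4); return f
z-=.3
st(-18,-2.5,8); st(-29.5,-1,8); st(-30,1,8)
y=1
for k in range(7):
    y+=2.; f=st(-29,y,7.5)
    if f[1]<-5.5: break
print(np.array2string(np.array(L),precision=2,suppress_small=True))
im=snapshot("top"); cv2.imwrite("pics/full_d.png",im); print(measure(im,-20),arm.read_time())
np.save("z.npy",[z,*f0]); np.save("xy.npy",[-29,y])
E
```

```text
[[-18.    -2.5   18.57   1.01   0.01   6.39 -17.95  -2.34  18.85]
 [-29.5   -1.    18.47   1.5   -0.86   6.35 -29.3   -1.22  18.86]
 [-30.     1.    18.37   1.48  -2.18   5.86 -29.59  -0.43  18.91]
 [-29.     3.    18.24   0.59  -2.54   4.86 -29.05   1.1   18.92]
 [-29.     5.    18.08   1.08  -3.71   6.31 -29.09   2.74  18.91]
 [-29.     7.    18.01   0.47  -3.43   6.16 -29.06   4.66  18.86]
 [-29.     9.    17.93   0.52  -3.45   6.12 -29.1    6.52  18.88]
 [-29.    11.    17.85   1.19  -3.78   6.51 -29.13   8.06  18.87]
 [-29.    13.    17.79   0.58  -5.06   6.46 -29.22   9.72  18.86]
 [-29.    15.    17.73   0.65  -4.25   6.01 -29.32  11.52  18.87]]
(np.float64(0.0033), np.float64(10.22), 20, [[-36.2, 52.0], [-36.2, 52.0], [-35.5, 50.8]], [(np.float64(-40.5), np.float64(41.0)), (np.float64(-40.5), np.float64(40.5)), (np.float64(-40.5), np.float64(40.25))]) 36.3417
```

The board is flush on the rail and square (yaw 0.003). Now I centre it by 7 mm, go forward, press and slide home.

```bash
python3 - <<'E'
from slide import *; from meas import *
z,*f0=np.load("z.npy"); f0=np.array(f0); L=[]
def st(x,y,T,v=.04,g=.06):
    global z
    arm.line_to(W(x,y,z),velocity=v); f=avg()-f0; L.append([x,y,z,*f,*inv()]); z+=np.clip((f[2]-T)*g,-.4,.4); return f
st(-29,6,8); st(-29,3.4,8); yy=inv()[1]; st(-29,3.4+4.5-yy,8)
im=snapshot("top"); m=measure(im,-20); print(m)
if abs(m[0])<.03:
    st(-17,4.5,9,.04); z-=.8; st(-16,4.5,14); st(-16,4.5,14,g=.1); x=-16
    st(-16,4.5,14,g=.1)
    while x<24:
        x+=2.5; f=st(x,4.5,14 if x<5 else 12.5)
        if f[0]<-9 or np.linalg.norm(f)>18: break
print(np.array2string(np.array(L),precision=2,suppress_small=True))
im=snapshot("top"); cv2.imwrite("pics/full_e.png",im); print(measure(im,0),arm.read_time())
np.save("z.npy",[z,*f0]); np.save("xy.npy",[x,4.5])
E
```

```text
(np.float64(-0.0121), np.float64(10.18), 22, [[-43.5, 45.8], [-43.5, 45.0], [-41.5, 44.5]], [(np.float64(-40.5), np.float64(40.75)), (np.float64(-40.5), np.float64(40.25)), (np.float64(-40.5), np.float64(40.25))])
[[-29.     6.    17.64   0.4    4.67  16.16 -29.45   8.84  18.47]
 [-29.     3.4   18.04   0.36   4.94  13.37 -29.47   6.43  18.54]
 [-29.     1.47  18.36   0.09   4.49  11.83 -29.46   4.41  18.64]
 [-17.     4.5   18.59   0.2    0.31   7.05 -17.58   5.    18.83]
 [-16.     4.5   17.67  -1.05   1.44  12.02 -17.48   5.    18.67]
 [-16.     4.5   17.55  -0.91   1.44  12.14 -17.49   5.03  18.62]
 [-16.     4.5   17.37  -1.08   1.63  13.64 -17.51   5.02  18.56]
 [-13.5    4.5   17.33  -2.85   1.15  12.68 -16.09   4.76  18.58]
 [-11.     4.5   17.25  -3.52   1.19  11.91 -14.05   4.41  18.61]
 [ -8.5    4.5   17.13  -3.57   0.84  12.47 -11.88   4.17  18.59]
 [ -6.     4.5   17.04  -4.18   0.34  12.39  -9.42   3.92  18.59]
 [ -3.5    4.5   16.94  -4.29   0.3   13.11  -7.05   3.78  18.56]
 [ -1.     4.5   16.89  -4.19   1.04  12.85  -4.6    3.65  18.55]
 [  1.5    4.5   16.82  -3.8
[... 279 characters left out ...]
   8.01   3.34  18.57]
 [ 14.     4.5   16.9   -4.52  -0.39  13.21  10.58   3.39  18.56]
 [ 16.5    4.5   16.94  -4.     0.6   13.05  13.14   3.39  18.59]
 [ 19.     4.5   16.98  -4.23  -0.21  12.24  15.67   3.41  18.58]
 [ 21.5    4.5   16.96  -4.05  -0.04  12.58  18.17   3.4   18.56]
 [ 24.     4.5   16.97  -4.31  -0.04  13.06  20.66   3.41  18.56]]Traceback (most recent call last):
  File "<stdin>", line 15, in <module>
  File "meas.py", line 16, in measure
    ok&=np.abs(xs-np.polyval(k,ys))<2; k=np.polyfit(ys[ok],xs[ok],1)
                                         ~~~~~~~~~~^^^^^^^^^^^^^^^^^
    raise TypeError("expected non-empty vector for x")
TypeError: expected non-empty vector for x
```

```bash
python3 - <<'E'
from slide import *; from meas import *
z,*f0=np.load("z.npy"); f0=np.array(f0); z=16.95; L=[]; print(arm.read_time())
x=24.; prev=inv()[0]
while x<52:
    x+=2.5 if prev<31 else 1.6
    arm.line_to(W(x,4.,z),velocity=.04); f=avg()-f0; i=inv(); L.append([x,z,*f,*i]); z+=np.clip((f[2]-12.8)*.06,-.2,.3)
    if (f[0]<-9.5 and i[0]-prev<.7) or np.linalg.norm(f)>18.3: break
    prev=i[0]
print(np.array2string(np.array(L),precision=2,suppress_small=True))
im=snapshot("top"); print(arm.read_time())
np.save("z.npy",[z,*f0]); np.save("xy.npy",[x,4.])
cv2.imwrite("pics/r2.png",cv2.resize(rect(im,19.2,-60,80,-60,60).astype(np.uint8),None,fx=1.25,fy=1.25))
E
```

```text
43.1
[[ 26.5   16.95  -4.03   0.42  13.03  23.08   3.11  18.53]
 [ 29.    16.96  -4.63  -0.23  12.44  25.3    3.06  18.5 ]
 [ 31.5   16.94  -6.54   0.03  11.98  26.95   3.09  18.47]
 [ 34.    16.89  -6.66  -0.4   12.19  29.22   3.03  18.45]
 [ 36.5   16.86  -6.58   0.08  11.93  31.76   3.01  18.43]
 [ 38.1   16.8   -6.77   0.08  12.82  33.15   3.02  18.42]
 [ 39.7   16.8   -6.71   0.15  12.9   34.74   3.02  18.42]
 [ 41.3   16.81  -6.79  -0.18  12.4   36.14   3.    18.41]
 [ 42.9   16.79  -8.41  -0.42  12.19  36.89   2.84  18.45]
 [ 44.5   16.75  -9.33  -0.72  12.53  37.96   2.84  18.44]
 [ 46.1   16.73  -9.51   0.29  12.19  39.41   2.82  18.46]
 [ 47.7   16.7  -10.39  -0.21  12.55  40.45   2.78  18.43]
 [ 49.3   16.68 -12.72   0.56  12.36  40.64   2.81  18.47]]
46.725
```

View pics/r2.png

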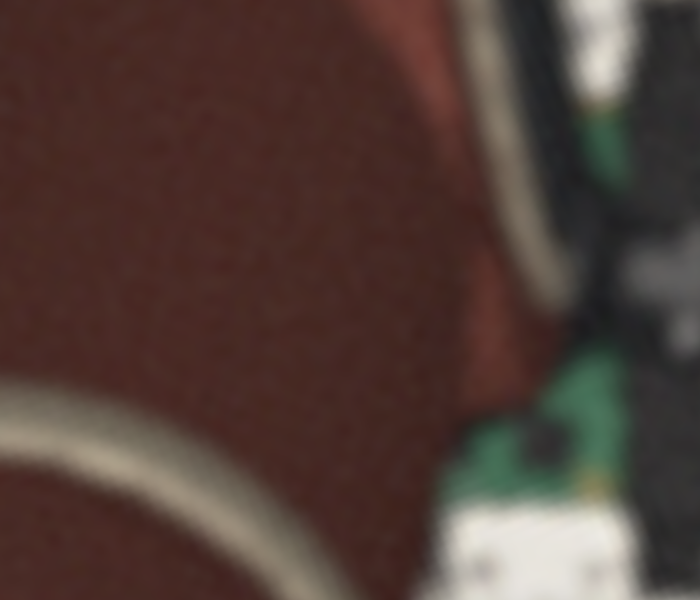

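The gold contacts are inside the connector and the board has reached its stop: contact resistance began at tip x≈25.3 and the force rose at 36.9. Next I relax the push, lift off and close the bail.

```bash
python3 - <<'E'
from slide import *; from meas import *
z,*f0=np.load("z.npy"); f0=np.array(f0)
pr=lambda s: print(s,(F()-f0).round(1),inv().round(1),arm.read_time())
arm.line_to(W(41.5,3,z+.5),velocity=.04); pr("relax")
arm.line_to(W(40,3,21),velocity=.04)
arm.line_to(W(38,3,76),velocity=.15); pr("up")
arm.move_gripper(0.,30)
arm.line_to(W(-99,0,76),velocity=.2); pr("behind")
arm.line_to(W(-99,0,42),velocity=.12); pr("down")
arm.line_to(W(-62,0,42),velocity=.06); pr("pushed")
arm.line_to(W(-64,0,70),velocity=.12)
arm.line_to(W(-34,0,70),velocity=.12); pr("over")
for h in (45,38,33,30.5):
    arm.line_to(W(-34,0,h),velocity=.06); pr(h)
    if (F()-f0)[2]>15: break
im=snapshot("top"); cv2.imwrite("pics/full_f.png",im); cv2.imwrite("pics/full_fs.png",snapshot("scene"))
E
```

```text
relax [-1.7  0.6 13.4] [39.6  2.5 18.4] 47.075
up [-0.2  0.   0.4] [38.3  3.5 75.5] 47.8417
behind [ 0.9 -0.9 -0.1] [-97.1  -0.1  75.8] 49.0083
down [ 0.5 -0.5  0.5] [-97.7  -0.2  41.8] 49.4417
pushed [-0.6 -0.3  0. ] [-61.7   0.1  41.9] 50.2083
over [ 0.1  0.5 -0.9] [-33.5   0.2  69.5] 50.9917
45 [ 1.  -0.1 -0.3] [-35.1   0.4  44.3] 51.5583
38 [ 1.  -0.  -0.1] [-34.6   0.5  37.4] 51.825
33 [ 0.9  1.  -0.3] [-34.    0.2  32.6] 52.075
30.5 [1.  0.2 0.8] [-34.    0.1  30.4] 52.325
```

```bash
python3 - <<'E'
from slide import *; from meas import *
z,*f0=np.load("z.npy"); f0=np.array(f0)
for h in (29.5,28.7,28):
    arm.line_to(W(-35,0,h),velocity=.06); f=F()-f0; print(h,f.round(1),inv().round(2),arm.read_time())
    if f[2]>7: break
arm.line_to(W(-37,0,85),velocity=.15); print(arm.read_time())
s=snapshot("scene"); cv2.imwrite("pics/full_g.png",s); t=snapshot("top"); cv2.imwrite("pics/full_gt.png",t); print(arm.read_time())
# compare bail-bar brightness along predicted positions in the scene view
g=s.min(2).astype(float); o=cv2.imread("pics/scene0.png").min(2).astype(float)
for q in (0,.05,.1,.2,.4,.7,1.81):
    ys=np.r_[np.arange(-62,-40,2),np.arange(40,63,2)]; u=proj("scene",cw(p,np.array([bar(q,y) for y in ys])))
    v=lambda im:cv2.remap(im.astype(np.float32),u[:,:1].astype(np.float32),u[:,1:].astype(np.float32),1).mean()
    print(q,v(g),v(o))
E
```

```text
29.5 [2.3 0.1 1.9] [-34.67  -0.17  29.72] 52.675
28.7 [3.2 1.1 8.1] [-34.66  -0.16  29.56] 52.925
53.45
53.55
0 154.25488 48.773903
0.05 128.502 48.52505
0.1 81.910835 48.03006
0.2 58.735268 50.118717
0.4 64.94897 54.95474
0.7 61.370796 81.579056
1.81 127.669495 136.76363
```

```bash
python3 - <<'E'
from station import ticket
print(ticket.finish_job())
E
```

```text
the job is handed in; nothing more can be done
None
```

I slid the board into the edge connector up to the stop, closed the keeper bail flat behind it, and handed the job in at about 53.6 s; my force readings stayed under 18.5 N, and I moved none of the things around the cradle.

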